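Gauge a steel blank both ways through the dial bridge

ROBOT

A 6-joint arm with a two-finger parallel gripper is mounted at the origin on the work surface. World frame = base frame: x ahead of the robot, y to its left, z up, the work surface at z = 0. Lengths are in mm, angles in rad, forces in N, time in s.
With the tool pointing down it reaches from about 350 to 875 mm from the base axis. Payload 15.5 kg.
Tool frame: the origin (TCP) lies between the finger pads; the fingertips stand 19 mm ahead of it and the grasp point (between the pads) is the TCP; z points along the fingers, y is the line along which they close (so a half turn about z gives the same grasp; the last joint's range is limited). The gripper opens to 85 mm and grips with 20 to 120 N. Pads are 22 mm wide; open, the fingers measure 114 mm over their backs; the gripper's body (76 mm by 85 mm) begins 54 mm behind the grasp point. The pads swing forward as they close: fully open they stand 13 mm farther back than shut.
Start: joints at [-1.333, 0.494, 1.345, -0, 1.302, -0.096], TCP at [204.183, -590.708, 250.277] pointing down, gripper open.
Joint ranges: [-2.91, 2.91], [-0.82, 2.16], [0.22, 2.67], [-1.22, 4.37], [0.12, 2.79], [-3.08, 3.08]. Speed limits (rad/s): [1.89, 1.89, 2.57, 3.01, 3.01, 3.01].

INTERFACE

Orientations are given as a unit quaternion [x, y, z, w].
In Python, from plant import manip, grab_frame, calibration, close_job gives the robot as it stands (manip), with the cameras as plain functions and the job as plain functions.
- The arm moves only by the shell command python3 nudge.py 'ROWS'. ROWS is a JSON list of rows, 1 to 12 of them, each of 5 numbers: dx, dy, dz in mm, then a turn about the tool's z in rad, then the finger opening in mm; each row shifts and turns the commanded pose from where the row before left it, along the tool's axes as they then stand; what a row does not reach is not made up. A row lasts 1/10 s, in which the tool goes at most 50 mm and 0.15 rad, less where a joint would pass 70% of its speed; a pose out of reach is approached as far as the arm can. The fingers move at their own pace and stop on an object; the grip force is fixed at half the most. Time passes only in rows, so rows that do not move let the fingers close. It prints the time, the measured TCP pose, the force, the opening and the grip force at its end. Input that does not fit is refused with a message, and nothing moves.
- manip.read_state(): the state, without advancing time (a new reading comes with each control period).
- grab_frame(name): name is "scene" or "top"; returns the picture (400x640x3 uint8, red, green, blue); there is no depth.
- calibration(name): a dict with "fx", "fy", "cx", "cy" (pixels), "dist_coeffs" ([k1, k2, p1, p2, k3] as OpenCV has them; the pictures are not rectified), "world_from_camera" (4x4, takes a point from camera to world coordinates). Camera axes: x right, y down, z forward; pixel columns grow to the right and rows downward; lengths in mm; the calibration is good to about 2 mm. A picture is of the moment at which its call begins. calibration takes no time and is no camera call.
- close_job(): hands the job in; it is judged then, once.
The state is a dict: "time_s": time; "qpos": joint angles; "dq": joint speeds; "effort": joint torques, N m; "position": TCP position; "ee_rot": TCP orientation; "ft_force": force on the tool from outside, world axes, zero at the start; "moment": the same for the moment, N m; "opening": finger opening in mm; "grip_force": force on a finger pad.
Only numpy, scipy, OpenCV 4.12 (cv2) and the standard library are available. Lean on these libraries where they do the work, as an engineer would, in place of code of your own. Each camera call takes 0.05 s, during which the arm holds its last target. There are 200 camera calls.

TASK

Gauge the steel blank both ways: slide it snug against the fence and feed it with the push stick along the fence under the dial bridge, stop for about a second with its middle under the roller so the dial can be read, then feed it right out of the far side. Then turn it a quarter turn about its long axis so that it lies on its next long face, set it down again on the feeding-in side and gauge it the same way. Keep the gripper off the blank while any of it is in the bridge, leave the rest of the bench undisturbed, and finish with the blank lying on the plate on the far side, still on its second face, and the push stick drawn back clear of the bridge and lying flat.

Things in the scene. Friction and masses are not known exactly. Their poses are not given: they have to be found in the camera images.
- gauge: Fixed feed-through dial gauge on a grey plate 550 x 110 x 20 mm. Origin on the bench (z = 0) straight below its roller; z up, x = feed direction (nearly world +y), -y = away from the robot, where the fence is. Plate: x from -0.36 (feeding-in end) to +0.19, y from -0.040 to +0.070, top at z = 0.020.
- fence (a point): Point at the foot of the fence's guiding face (gauge x = -0.15, y = -0.015, plate top). The fence is a steel bar along the whole plate, 12 mm wide, 12 mm high above the plate; the blank slides along its robot-side face.
- bridge_top (a point): Centre of the aluminium bridge's top, 67 mm above the plate. Bridge: gauge x from -0.024 to +0.024; opening 38 wide (gauge y from -0.015, the fence face, to +0.023) and 36 high above the plate under clear guards; outer faces of its legs at y = -0.031 and +0.035. A round dial, 58 mm across, stands on it facing the robot; top of everything 0.19 above the bench.
- stick: Loose wooden push stick, 190 mm long, about 70 g, lying flat at the start on the bench between the robot and the feeding-in part of the plate. Origin on its underside; x towards its nose, z up. Blade x from -0.045 to +0.095, 16 wide, 14 high, square nose; at the rear an upright grip x from -0.095 to -0.045, 20 wide, 50 high.
- stick_grip (a point): Centre of the stick's upright grip, 38 mm above its underside; the fingers close across its 20 mm width (stick y).
- spindle (a joint): Lift of the dial's spindle and roller in m: 0 at rest, about 0.002 with the blank below it on a 30 mm wide face (28 high), about 0.004 with the blank on a 28 mm wide face (30 high). A spring presses the roller down with 2 to 2.5 N.
- under_roller (a point): Point on the plate's top straight below the roller (middle of the bridge); axes as the gauge's. The steel roller, 20 mm in diameter and 12 mm wide, hangs on the dial's sprung spindle, its underside 26 mm above the plate at rest.
- blank: Loose bright steel blank, a rectangular bar 60 (x) x 30 (y) x 28 (z) mm, about 0.4 kg. It starts on a 30 mm wide face on the feeding-in part of the plate, a little off the fence and askew. Origin at the centre of the face it starts on, z up at the start, x along its length. Steel on the plate: friction about 0.6.
- blank_mid (a point): Centre of the blank; axes as the blank's.
- stick_tip (a point): Middle of the stick's nose face, 7 mm above its underside.
- hammer: Bystander: small chasing hammer lying beyond the gauge, shaft 170 mm along its -x, head 26 mm across at its origin.
- case: Bystander: red case 100 x 58 x 16 mm on the bench near the robot's left; origin under its centre.
- plates: Bystander: stack of metal plates 120 x 80 x 45 mm beyond the gauge, left; origin under its centre.
- vise: Bystander, fixed: engraver's ball vise on a 170 mm square wooden block, 0.18 high, far left; origin under its centre.

How it is judged:
By the outcome, as a careful person would: the job done as asked, in the order asked, and still so for the second after the job is handed in, with the robot touching nothing.
It also fails if it takes over 72 s, if anything falls off the work surface, if the arm or the gripper's body presses on something with over 40 N, if the wrist force passes 120 N, or if a joint passes its speed limit or range.

## Working session

There is one attempt and no reset: what is moved stays moved. The work goes in short steps, Python scripts to look and compute and a shell command to move; the robot and the scene stay as the last step left them, time stands still between calls to the robot, and variables do not carry over. Pictures are saved under pics/ and viewed, at most 10 in all, crops included, and the job is handed in when it is done.

```bash
ls; mkdir -p pics; cat > h.py <<'E'
import numpy as np, cv2
from plant import manip, grab_frame, calibration, close_job
def shot(n,f):
    im=grab_frame(n); cv2.imwrite('pics/'+f,im[:,:,::-1]); return im
def ray(n,px):
    c=calibration(n); K=np.array([[c['fx'],0,c['cx']],[0,c['fy'],c['cy']],[0,0,1.]])
    u=cv2.undistortPoints(np.array(px,float).reshape(-1,1,2),K,np.array(c['dist_coeffs'],float)).reshape(-1,2)
    T=np.array(c['world_from_camera']); d=np.c_[u,np.ones(len(u))]@T[:3,:3].T
    return T[:3,3],d
def onplane(n,px,z):
    o,d=ray(n,px); return o+d*((z-o[2])/d[:,2])[:,None]
def proj(n,P):
    c=calibration(n); K=np.array([[c['fx'],0,c['cx']],[0,c['fy'],c['cy']],[0,0,1.]])
    T=np.linalg.inv(np.array(c['world_from_camera']))
    r=cv2.Rodrigues(T[:3,:3])[0]
    return cv2.projectPoints(np.array(P,float).reshape(-1,3),r,T[:3,3],K,np.array(c['dist_coeffs'],float))[0].reshape(-1,2)
E
python3 - <<'E'
from h import *
np.set_printoptions(precision=3,suppress=True)
for n in('scene','top'):
    shot(n,n+'0.png'); print(calibration(n))
print(manip.read_state())
E
```

```text
nudge.py
pics
plant.py
{'fx': 434.9750707829661, 'fy': 434.9750707829661, 'cx': 321.5035032190603, 'cy': 206.09305973025576, 'dist_coeffs': array([-0.115,  0.   ,  0.   ,  0.   ,  0.   ]), 'world_from_camera': array([[  -0.513,    0.699,   -0.499, 1278.017],
       [   0.858,    0.427,   -0.285,  480.368],
       [   0.014,   -0.574,   -0.818, 1265.738],
       [   0.   ,    0.   ,    0.   ,    1.   ]])}
{'fx': 403.56308318839575, 'fy': 403.56308318839575, 'cx': 311.8772009165908, 'cy': 201.44421839456464, 'dist_coeffs': array([0.005, 0.   , 0.   , 0.   , 0.   ]), 'world_from_camera': array([[  -0.035,   -0.976,    0.215,  343.24 ],
       [  -0.999,    0.034,   -0.009,   76.897],
       [   0.001,   -0.215,   -0.977, 1145.666],
       [   0.   ,    0.   ,    0.   ,    1.   ]])}
{'time_s': 0.1, 'qpos': array([-1.333,  0.494,  1.346,  0.   ,  1.302, -0.096]), 'dq': array([ 0.   , -0.002, -0.002,  0.   , -0.001,  0.001]), 'effort': array([  0.002, -88.359, -38.456,   0.   ,   0.005,   0.   ]), 'position': array([ 204.128, -590.42 ,  249.773]), 'ee_rot': array([ 0.986,  0.166, -0.   , -0.001]), 'ft_force': array([-0.317,  0.112,  0.364]), 'moment': array([-0.051,  0.049, -0.006]), 'grip_force': 0.0, 'opening': 85.90380178525066}
```

View pics/top0.png

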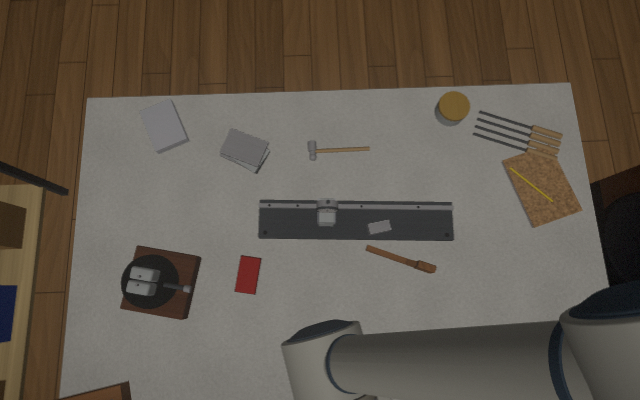

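View pics/scene0.png

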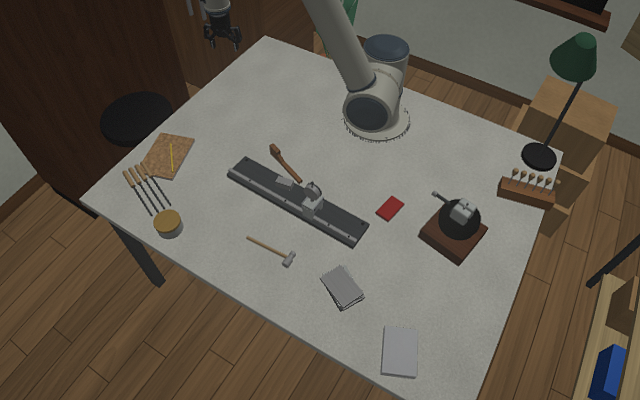

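The top view shows the plate from (259,200) to (454,240), bridge at (327,213), blank at (380,227), and stick from nose (367,248) to grip (435,267). The scene view shows the same layout. Next I'll measure them.

```bash
python3 - <<'E'
from h import *
a=cv2.imread('pics/top0.png')[190:280,250:460]; b=cv2.imread('pics/scene0.png')[130:255,215:385]
a=cv2.resize(a,None,fx=3.7,fy=3.7,interpolation=cv2.INTER_CUBIC); b=cv2.resize(b,None,fx=2,fy=2,interpolation=cv2.INTER_CUBIC)
W=np.zeros((a.shape[0]+b.shape[0],max(a.shape[1],b.shape[1]),3),np.uint8); W[:a.shape[0],:a.shape[1]]=a; W[a.shape[0]:,:b.shape[1]]=b
cv2.imwrite('pics/c0.png',W); print(W.shape)
im=cv2.imread('pics/top0.png'); hsv=cv2.cvtColor(im,cv2.COLOR_BGR2HSV)
print('plate col x=300',im[195:245,300].mean(1).astype(int)); print('row y=230',im[230,255:460].mean(1).astype(int))
for y in range(240,276,4): print(y,hsv[y,360:440:5].tolist())
E
```

```text
(583, 777, 3)
plate col x=300 [124 123 123 125 122  65  53  56  80 102 104 103  97  72  52  54  52  54
  52  52  54  52  54  52  55  54  53  52  55  50  53  51  52  51  52  53
  53  57  55  53  54  54  52  53 105 122 124 126 125 125]
row y=230 [124 125 125  95  56  57  57  56  53  48  47  53  55  56  55  55  54  53
  55  53  54  54  54  54  54  54  54  55  55  57  55  53  53  55  54  53
  54  56  54  54  54  55  55  54  51  53  54  55  55  56  52  54  53  53
  53  54  51  54  50  52  51  52  51  53  50  51  52  53  49  52  54  54
  55  53  55  52  52  53  52  54  54  54  53  53  52  52  50  54  53  56
  52  52  54  52  51  53  53  52  53  52  52  53  52  52  53  53  52  54
  52  51  53  54  57  63  96 107 106 106 105 106 106 105 105 106 107 106
 105 104 102 102 107 106  91  80  72  63  50  52  53  52  54  53  55  54
  53  51  53  55  52  52  53  53  53  54  52  52  53  51  52  52  54  51
  51  52  51  52  49  52  53  53  50  50  51  51  50  53  53  52  51  53
  55  51  52  52  51  51  53  52  54  54  56  52  52  53  53  53  52  53
  78 112 122 119 121 122 123]
240 [[19, 16, 127], [19
[... 1468 characters left out ...]
, [20, 18, 126], [19, 16, 130], [20, 18, 128], [26, 16, 126], [23, 16, 127], [17, 19, 124], [23, 16, 126], [15, 55, 102], [13, 124, 78], [12, 121, 78], [13, 130, 92], [12, 130, 92], [14, 106, 82], [23, 16, 127]]
268 [[20, 18, 128], [23, 16, 126], [19, 16, 129], [19, 16, 129], [23, 16, 127], [20, 18, 128], [23, 16, 129], [20, 18, 128], [27, 18, 128], [23, 16, 126], [23, 18, 126], [13, 96, 77], [13, 122, 71], [13, 133, 88], [13, 132, 89], [14, 109, 94]]
272 [[26, 16, 126], [23, 18, 126], [20, 18, 129], [20, 18, 128], [26, 14, 127], [21, 14, 126], [19, 16, 131], [23, 16, 128], [19, 16, 129], [20, 18, 127], [20, 18, 129], [21, 19, 131], [20, 18, 127], [18, 34, 114], [14, 117, 72], [14, 31, 124]]
```

View pics/c0.png

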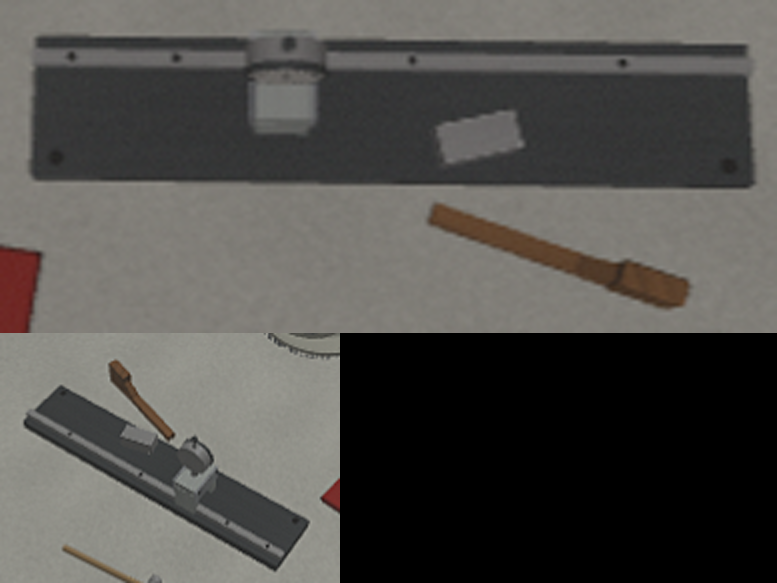

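```bash
cat > m.py <<'E'
from h import *
def edge(p,lvl,sgn):  # first subpixel crossing of profile p; sgn +1 rising
    for i in range(len(p)-1):
        if sgn*(p[i]-lvl)<0<=sgn*(p[i+1]-lvl): return i+(lvl-p[i])/(p[i+1]-p[i])
    return np.nan
def plate(im):
    g=im.mean(2); xs=[x for x in range(265,450) if not 312<x<342]
    near=[];foot=[];far=[];pfar=[]
    for x in xs:
        pfar.append((x,195+edge(g[195:206,x],88,-1))); far.append((x,201+edge(g[201:211,x],80,1)))
        foot.append((x,204+edge(g[204:218,x],78,-1))); near.append((x,235+edge(g[235:246,x],88,1)))
    R={}
    for k,pts,z in(('plateFar',pfar,20),('fenceFarTop',far,32),('fenceNear',foot,26),('plateNear',near,10)):
        pts=np.array(pts); pts=pts[~np.isnan(pts).any(1)]
        l=cv2.fitLine(pts.astype(np.float32),cv2.DIST_HUBER,0,.01,.01).ravel()
        t=[(270-l[2])/l[0],(440-l[2])/l[0]]
        P=onplane('top',[(l[2]+s*l[0],l[3]+s*l[1]) for s in t],z); R[k]=P
    e=[]
    for y in range(216,236):
        e.append((252+edge(g[y,252:266],88,-1),y,448+edge(g[y,448:460],88,1)))
    return R,np.array(e)
def rect(m):
    c=max(cv2.findContours(m.astype(np.uint8),cv2.RETR_EXTERNAL,cv2.CHAIN_APPROX_NONE)[0],key=cv2.contourArea)
    return cv2.minAreaRect(c),c
E
python3 - <<'E'
from m import *
np.set_printoptions(precision=2,suppress=True)
im=cv2.imread('pics/top0.png'); R,e=plate(im)
for k,P in R.items(): d=P[0]-P[1]; print(k,P.tolist(),np.degrees(np.arctan2(d[1],d[0])))
L=onplane('top',np.c_[e[:,0],e[:,1]],20);Rr=onplane('top',np.c_[e[:,2],e[:,1]],20); print('ends',np.nanmedian(L,0),np.nanmedian(Rr,0))
# blank via upscaled mask
def up(box,f=8):
    x0,x1,y0,y1=box; return cv2.resize(im[y0:y1,x0:x1],None,fx=f,fy=f,interpolation=cv2.INTER_CUBIC),x0,y0,f
a,x0,y0,f=up((360,400,214,238)); m=a.mean(2)>75
r,c=rect(m); q=(cv2.boxPoints(r)+.5)/f-.5+[x0,y0]; P=onplane('top',q,40); print('blank',P,P.mean(0)); print([np.linalg.norm(P[i]-P[i-1]) for i in range(4)],[np.degrees(np.arctan2(*(P[i]-P[i-1])[[1,0]])) for i in range(4)])
a,x0,y0,f=up((360,442,242,276)); h=cv2.cvtColor(a,cv2.COLOR_BGR2HSV); m=h[...,1]>70
r,c=rect(m); c=(c.reshape(-1,2)+.5)/f-.5+[x0,y0]
P=onplane('top',c,14)[:,:2]; bl=P[c[:,0]<402]
rb=cv2.boxPoints(cv2.minAreaRect(bl.astype(np.float32))); print('blade',rb)
G=onplane('top',c[c[:,0]>417],50)[:,:2]; print('grip z50',cv2.boxPoints(cv2.minAreaRect(G.astype(np.float32))))
E
```

```text
plateFar [[601.7091570142358, 185.91159887936263, 20.0], [578.3450284747402, -299.25083015619026, 20.0]] 87.2429181061198
fenceFarTop [[588.9076928184915, 184.88114649469645, 32.0], [566.0296936346339, -294.22043358612706, 32.0]] 87.26609577387568
fenceNear [[576.8581602765089, 185.63808387730816, 26.0], [553.7581005145274, -294.81786672230044, 26.0]] 87.24736992459654
plateNear [[491.0397863199012, 188.3559857374593, 10.0], [467.90900651765435, -290.87073580190446, 10.0]] 87.23665593126583
ends [527.04 220.    20.  ] [ 507.8 -327.8   20. ]
blank [[ 519.96  -83.3    40.  ]
 [ 531.19 -146.57   40.  ]
 [ 498.89 -150.84   40.  ]
 [ 487.82  -87.95   40.  ]] [ 509.46 -117.17   40.  ]
[np.float64(32.478695018456015), np.float64(64.261896579949), np.float64(32.57739841883429), np.float64(63.862090911118585)] [np.float64(8.223210601812761), np.float64(-79.93483811669503), np.float64(-172.47498196434125), np.float64(99.99026953301112)]
blade [[ 408.82 -177.21]
 [ 425.5  -183.78]
 [ 464.74  -84.18]
 [ 448.07  -77.61]]
grip z50 [[ 372.77 -252.  ]
 [ 396.26 -261.02]
 [ 415.06 -212.08]
 [ 391.58 -203.05]]
```

```bash
cat > go.py <<'E'
import sys,numpy as np
from h import manip, grab_frame, calibration, close_job
# usage: go.py w x y z alphadeg | g gx gy z alpha_rel_deg (alpha: tool-x dir; g: relative to the gauge feed dir)
O=np.array([554.2,29.5]); A=np.radians(87.25); u=np.array([np.cos(A),np.sin(A)]); v=np.array([-u[1],u[0]])
s=manip.read_state(); p=s['position']; q=s['ee_rot']; a=2*np.arctan2(q[1],q[0])
print('t %.1f'%s['time_s'],'tcp',p.round(1),'alpha %.1f'%np.degrees(a),'gauge',((p[:2]-O)@u).round(1),((p[:2]-O)@v).round(1),'rel %.1f'%((np.degrees(a-A)+180)%360-180),'F',s['ft_force'].round(1),'open %.1f grip %.0f'%(s['opening'],s['grip_force']))
if len(sys.argv)>1:
    m,x,y,z,al=sys.argv[1],*map(float,sys.argv[2:6])
    if m=='g': x,y=O+x*u+y*v; al+=87.25
    b=np.radians(al); turn=(a-b+np.pi)%(2*np.pi)-np.pi
    d=np.array([x,y])-p[:2]
    print('turn %.3f then d: %.1f %.1f %.1f'%(turn,d@[np.cos(b),np.sin(b)],d@[np.sin(b),-np.cos(b)],p[2]-z))
E
python3 go.py w 510 -117.5 110 10
```

```text
t 0.1 tcp [ 204.1 -590.4  249.8] alpha 19.1 gauge -636.0 319.9 rel -68.2 F [-0.3  0.1  0.4] open 85.9 grip 0
turn 0.158 then d: 383.3 -412.6 139.8
```

```bash
python3 nudge.py '[[0,0,0,0.08,75],[0,0,0,0.078,75],[32,-34,12,0,75],[32,-34,12,0,75],[32,-34,12,0,75],[32,-34,12,0,75],[32,-34,12,0,75],[32,-34,12,0,75],[32,-34,12,0,75],[32,-34,12,0,75],[32,-34,12,0,75],[32,-34,12,0,75]]' ; python3 nudge.py '[[32,-34,12,0,75],[31,-38,8,0,75],[0,0,0,0,75],[0,0,0,0,75]]'; python3 go.py w 510 -117.5 44 10
```

```text
time_s: 1.3
position: [460.9, -198.5, 129.8]
ee_rot: [0.996, 0.087, -0.0, -0.0]
ft_force: [1.0, -0.6, -1.1]
opening: 75.4
grip_force: 0.0
time_s: 1.7
position: [509.8, -117.3, 109.9]
ee_rot: [0.996, 0.089, -0.0, -0.0]
ft_force: [-0.6, -0.0, 0.4]
opening: 75.2
grip_force: 0.0
t 1.7 tcp [ 509.8 -117.3  109.9] alpha 10.2 gauge -148.8 37.3 rel -77.1 F [-0.6 -0.   0.4] open 75.2 grip 0
turn 0.003 then d: 0.2 0.2 65.9
```

```bash
python3 nudge.py '[[0,0,20,0,75],[0,0,20,0,75],[0,0,14,0,75],[0,0,12,0,75],[0,0,0,0,75],[0,0,0,0,60],[0,0,0,0,60],[0,0,0,0,58],[0,0,0,0,58],[0,0,0,0,58]]'; python3 nudge.py '[[0,0,0,0,50],[0,0,0,0,50],[0,0,0,0,50]]'; python3 go.py g -120 -1 44 -90
```

```text
time_s: 2.7
position: [509.8, -118.6, 45.3]
ee_rot: [0.996, 0.087, 0.0, 0.0]
ft_force: [-2.8, -1.4, 9.4]
opening: 58.9
grip_force: 52.5
time_s: 3.0
position: [509.8, -118.6, 45.3]
ee_rot: [0.996, 0.087, 0.0, 0.0]
ft_force: [-4.4, -1.8, 9.3]
opening: 58.5
grip_force: 62.1
t 3.0 tcp [ 509.8 -118.6   45.3] alpha 10.0 gauge -150.1 37.2 rel -77.2 F [-4.4 -1.8  9.3] open 58.5 grip 62
turn 0.223 then d: 38.2 -30.1 1.3
```

```bash
python3 nudge.py '[[0,0,-1.5,0,50],[0,0,0,0.11,50],[0,0,0,0.113,50],[10,-10,0,0,50],[10,-10,0,0,50],[10,-10,0,0,50],[0,0,0,0,50]]'; python3 go.py g -120 -1 44 -90;  python3 nudge.py '[[4,0,0,0,50],[2,0,0,0,50],[0,0,0,0,50]]'; python3 go.py g -120 -1 44 -90
```

```text
time_s: 3.7
position: [543.1, -88.4, 45.9]
ee_rot: [1.0, -0.022, 0.001, 0.0]
ft_force: [-0.2, 0.3, -4.0]
opening: 58.6
grip_force: 65.5
t 3.7 tcp [543.1 -88.4  45.9] alpha -2.6 gauge -118.3 5.4 rel -89.8 F [-0.2  0.3 -4. ] open 58.6 grip 65
turn 0.003 then d: 6.4 1.7 1.9
time_s: 4.0
position: [547.3, -90.4, 45.8]
ee_rot: [1.0, -0.024, 0.0, 0.0]
ft_force: [0.4, 0.2, -3.2]
opening: 58.5
grip_force: 65.5
t 4.0 tcp [547.3 -90.4  45.8] alpha -2.8 gauge -120.1 1.1 rel -90.0 F [ 0.4  0.2 -3.2] open 58.5 grip 65
turn -0.000 then d: 2.1 -0.1 1.8
```

```bash
python3 nudge.py '[[1,0,0,0,50],[0,0,0,0,50]]'|grep -E 'pos|ft'; python3 nudge.py '[[1,0,0,0,50],[0,0,0,0,50]]'|grep -E 'pos|ft'; python3 nudge.py '[[1,0,0,0,50],[0,0,0,0,50]]'|grep -E 'pos|ft'
```

```text
position: [548.0, -90.4, 45.8]
ft_force: [0.1, -0.3, -3.9]
position: [549.0, -90.3, 45.8]
ft_force: [-0.5, 0.3, -3.3]
position: [549.1, -90.2, 45.6]
ft_force: [-5.7, -1.1, -1.9]
```

```bash
python3 nudge.py '[[1,0,1,0,50],[0,0,0,0,50]]'|grep -E 'pos|ft'; python3 nudge.py '[[0,0,0,0,75],[0,0,0,0,75],[0,0,0,0,75],[0,0,-30,0,75],[0,0,-40,0,75],[0,0,-40,0,75],[0,0,0,0,75]]'|grep -E 'time|pos|ft'; python3 - <<'E'
from h import *
im=shot('top','top1.png')
E
python3 go.py w 395 -232 130 68
```

```text
position: [549.1, -90.2, 45.4]
ft_force: [-16.5, -2.0, 20.6]
time_s: 5.5
position: [553.7, -91.0, 159.6]
ft_force: [-0.2, 0.4, -0.2]
t 5.5 tcp [552.6 -90.7 157.2] alpha -2.8 gauge -120.1 -4.2 rel -90.0 F [-0.4  0.4 -0.4] open 75.3 grip 0
turn -1.235 then d: -190.1 -93.2 27.2
```

```bash
python3 nudge.py '[[0,0,0,-0.15,50],[0,0,0,-0.15,50],[0,0,0,-0.15,50],[0,0,0,-0.15,50],[0,0,0,-0.15,50],[0,0,0,-0.15,50],[0,0,0,-0.15,50],[0,0,0,-0.15,50],[0,0,0,0,50]]'|grep -E 'ee|pos'; python3 go.py w 395.5 -233 100 68.7
```

```text
position: [550.7, -90.2, 153.8]
ee_rot: [0.838, 0.546, -0.0, -0.001]
t 6.5 tcp [550.7 -90.2 153.8] alpha 66.2 gauge -119.7 -2.2 rel -21.1 F [ 0.4 -0.  -0. ] open 49.4 grip 0
turn -0.044 then d: -189.4 -92.7 53.8
```

```bash
python3 - <<'E'
from h import *
im=cv2.imread('pics/top1.png')[190:250,300:420]; cv2.imwrite('pics/c1.png',cv2.resize(im,None,fx=6,fy=6,interpolation=cv2.INTER_CUBIC))
E
```

```text
(no output)
```

View pics/c1.png

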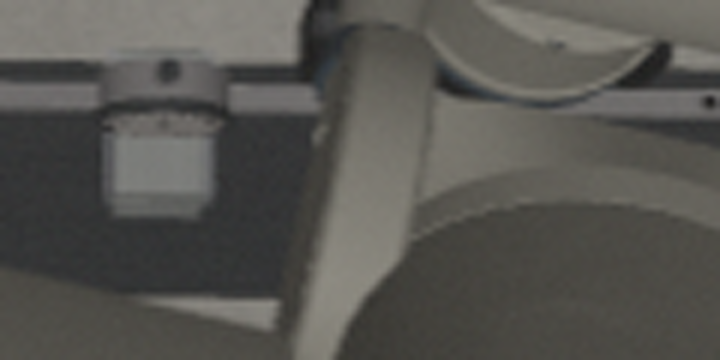

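The arm hides the blank; only the bridge shows, at (160,150) in the crop. I'll go to the stick and look again from there.

```bash
python3 nudge.py '[[0,0,0,-0.044,50],[-38,-18.5,11,0,50],[-38,-18.5,11,0,50],[-38,-18.5,11,0,50],[-38,-18.5,11,0,50],[-37,-18.5,10,0,50],[0,0,0,0,50],[0,0,0,0,50]]'|grep -E 'ee|pos'; python3 go.py w 395.5 -233 39 68.7; python3 - <<'E'
from h import *
shot('top','top2.png'); shot('scene','scene2.png')
a=cv2.imread('pics/top2.png')[190:290,300:460]; b=cv2.imread('pics/scene2.png')[110:225,225:345]
a=cv2.resize(a,None,fx=5,fy=3.9*5/3.9*0+5,interpolation=cv2.INTER_CUBIC)[:500]; 
cv2.imwrite('pics/c2.png',cv2.resize(np.hstack([cv2.resize(a,(400,250)),cv2.resize(b,(261,250),interpolation=cv2.INTER_CUBIC)]),None,fx=1.2,fy=1.2))
E
```

```text
position: [395.2, -232.7, 100.3]
ee_rot: [0.828, 0.56, -0.0, -0.001]
t 7.2 tcp [ 395.2 -232.7  100.3] alpha 68.2 gauge -269.5 146.2 rel -19.1 F [-0.1  0.  -0.7] open 49.9 grip 0
turn -0.009 then d: -0.2 0.4 61.3
```

View pics/c2.png

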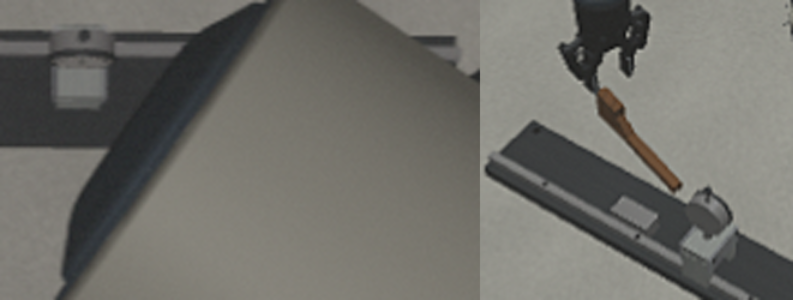

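The scene view (right half) shows the gripper above the stick grip and the blank beside the fence, at about (635,213). I'll measure the gap and grasp the stick.

```bash
python3 nudge.py '[[0,0,25,-0.009,50],[0,0,20,0,50],[0,0,10,0,50],[0,0,6,0,50],[0,0,0,0,10],[0,0,0,0,10],[0,0,0,0,10],[0,0,0,0,10],[0,0,0,0,10]]'; python3 - <<'E'
from h import *
np.set_printoptions(precision=1,suppress=True,linewidth=160)
O=np.array([554.2,29.5]); A=np.radians(87.25); u=np.array([np.cos(A),np.sin(A)]); v=np.array([-u[1],u[0]])
im=cv2.imread('pics/scene2.png'); g=im.mean(2)
# brightness profiles along gauge y at several x, at plane z=48 (blank top) 
for gx in(-140,-130,-120,-110,-100,-170):
    ys=np.arange(-40,40,2.); W=np.array([np.r_[O+gx*u+y*v,48 if gx!=-170 else 32] for y in ys]); p=proj('scene',W).astype(np.float32)
    print(gx,cv2.remap(g.astype(np.float32),p[:,0].reshape(1,-1),p[:,1].reshape(1,-1),cv2.INTER_LINEAR).astype(int)[0])
xs=np.arange(-180,-60,3.); W=np.array([np.r_[O+x*u+3*v,48] for x in xs]); p=proj('scene',W).astype(np.float32)
print('x',cv2.remap(g.astype(np.float32),p[:,0].reshape(1,-1),p[:,1].reshape(1,-1),cv2.INTER_LINEAR).astype(int)[0])
E
```

```text
time_s: 8.25
position: [396.1, -232.5, 40.3]
ee_rot: [0.824, 0.567, 0.0, 0.001]
ft_force: [-0.0, 1.3, 7.9]
opening: 18.9
grip_force: 61.2
-140 [ 70  82 101 114 122 124 118 109  93  78  66  72  85 100 111 118 118 118 117 117 117 118 119 120 121 120 115  95  76  62  61  62  64  64  64  63  62  62  63
  63]
-130 [ 68  82  99 115 120 124 122 112  98  80  67  68  86 103 112 116 117 117 116 117 117 118 118 120 121 119 113  98  80  65  61  62  63  63  63  63  63  63  63
  63]
-120 [ 69  73  94 109 119 123 125 114  96  79  68  67  81 100 117 121 119 118 118 118 119 119 119 120 122 121 112  98  80  67  60  62  63  64  63  63  63  63  63
  63]
-110 [ 71  83 101 115 122 123 119 110  91  75  66  71  85 104 119 126 121 118 118 119 120 119 120 121 121 119 109  91  73  64  61  62  63  63  62  62  63  63  63
  63]
-100 [ 69  84 103 118 124 127 121 111  99  82  67  72  87 103 112 119 121 120 119 120 120 121 120 121 122 120 113  95  76  63  61  61  62  62  62  62  62  63  63
  63]
-170 [ 63  61  62  63  65  76  93 111 118 123 124 117 106  88  72  62  61  62  63  63  63  63  63  63  63  63  64  64  64  64  63  62  63  64  64  64  64  64  64
  64]
x [ 63  64  63  63  62  63  64  64  62  58  73 117 124 119 118 118 118 118 119 118 119 119 119 119 119 119 120 120 122 123 111  79  69  65  63  61  61  61  61
  62]
```

```bash
python3 nudge.py '[[0,0,-30,0,10],[0,0,-30,0,10],[0,0,0,-0.15,10],[0,0,0,-0.15,10],[0,0,0,0,10]]'; python3 go.py g -326 1 61.2 0
```

```text
time_s: 8.75
position: [395.8, -232.4, 100.2]
ee_rot: [0.729, 0.684, 0.0, 0.0]
ft_force: [-0.4, 1.6, -1.1]
opening: 19.0
grip_force: 60.1
t 8.8 tcp [ 395.8 -232.4  100.2] alpha 86.4 gauge -269.2 145.6 rel -0.9 F [-0.4  1.6 -1.1] open 19.0 grip 60
turn -0.015 then d: -56.8 144.6 39.0
```

```bash
python3 nudge.py '[[0,0,0,-0.015,10],[-19,36,0,0,10],[-19,36,0,0,10],[-19,36,0,0,10],[0,36.6,0,0,10],[0,0,10,0,10],[0,0,10,0,10],[0,0,8,0,10],[0,0,8,0,10],[0,0,0,0,10]]'; python3 go.py g -326 1 61.2 0;  python3 - <<'E'
from h import *
im=shot('scene','scene3.png')
b=im[100:225,200:345,::-1]; cv2.imwrite('pics/c3.png',cv2.resize(b,None,fx=4,fy=4,interpolation=cv2.INTER_CUBIC))
E
```

```text
time_s: 9.75
position: [536.1, -296.2, 62.6]
ee_rot: [0.725, 0.689, -0.0, -0.001]
ft_force: [0.2, -0.1, -1.3]
opening: 19.0
grip_force: 60.1
t 9.8 tcp [ 536.1 -296.2   62.6] alpha 87.0 gauge -326.2 2.4 rel -0.2 F [ 0.2 -0.1 -1.3] open 19.0 grip 60
turn -0.004 then d: 0.2 1.4 1.4
```

View pics/c3.png

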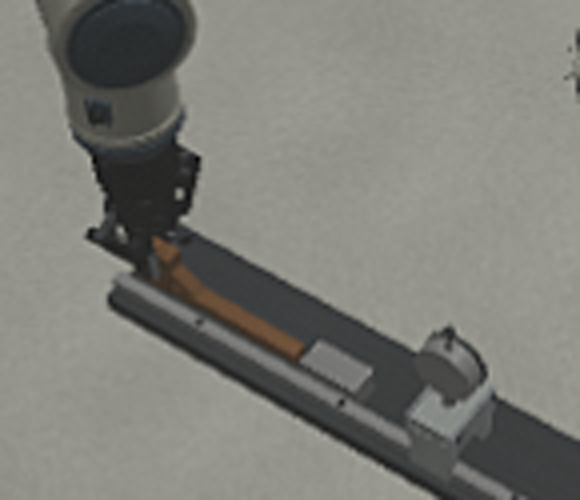

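The stick lies on the plate behind the blank, with its nose near crop (300,350) and about lined up with the blank's rear at (308,352). Now I'll measure where the nose and blank are.

```bash
cat > prof.py <<'E'
from h import *
O=np.array([554.2,29.5]); A=np.radians(87.25); u=np.array([np.cos(A),np.sin(A)]); v=np.array([-u[1],u[0]])
def prof(f,n,xs,ys,z,sat=False):
    im=cv2.imread('pics/'+f); g=(cv2.cvtColor(im,cv2.COLOR_BGR2HSV)[...,1] if sat else im.mean(2)).astype(np.float32)
    xs,ys=np.broadcast_arrays(np.asarray(xs,float),np.asarray(ys,float))
    p=proj(n,np.c_[O+xs[:,None]*u+ys[:,None]*v,np.full(len(xs),z)]).astype(np.float32)
    return cv2.remap(g,p[:,0].reshape(1,-1),p[:,1].reshape(1,-1),cv2.INTER_LINEAR)[0].astype(int)
E
python3 - <<'E'
from prof import *
print('stick x -175..-140',prof('scene3.png','scene',np.arange(-175,-138,2.),[2.],35,True))
print('stick y -20..24',prof('scene3.png','scene',[-175.],np.arange(-20,24,2.),35,True))
print('blank x -160..-130',prof('scene3.png','scene',np.arange(-160,-130,2.),[8.],48))
print('blank x end',prof('scene3.png','scene',np.arange(-100,-76,2.),[4.],48))
E
python3 nudge.py '[[3,1,0.8,-0.004,10],[2,0,0,0,10],[0,0,0,0,10]]'; python3 nudge.py '[[3,0,0,0,10],[2,0,0,0,10],[0,0,0,0,10]]'
```

```text
stick x -175..-140 [121 122 121 121 122 123 117 108  80  39  10   6   4   3   2   2   2   2
   3]
stick y -20..24 [  2   4   7  26  51  77  96 108 115 119 121 121 121 122 110  86  45  21
  17  16  14  11]
blank x -160..-130 [ 64  63  62  60  61  74 105 133 129 124 122 122 122 121 120]
blank x end [120 121 122 124 120 110  86  71  68  64  64  62]
time_s: 10.1
position: [538.7, -291.4, 63.3]
ee_rot: [0.723, 0.69, 0.0, 0.0]
ft_force: [1.4, -0.2, -0.4]
opening: 18.6
grip_force: 60.1
time_s: 10.4
position: [538.8, -286.3, 63.0]
ee_rot: [0.723, 0.69, 0.0, -0.0]
ft_force: [-0.3, 0.1, -1.2]
opening: 18.8
grip_force: 60.1
```

```bash
python3 nudge.py '[[8,0,1,0,10],[8,0,0.5,0,10],[8,0,0,0,10],[8,0,0,0,10],[8,0,0,0,10],[8,0,0,0,10],[8,0,0,0,10],[8,0,0,0,10],[8,0,0,0,10],[8,0,0,0,10],[0,0,0,0,10]]'; python3 go.py g -196 0.5 62 0; python3 - <<'E'
from prof import *
shot('scene','scene4.png')
print('stick nose x -85..-45',prof('scene4.png','scene',np.arange(-85,-45,2.),[2.],35,True))
print('blank rear',prof('scene4.png','scene',np.arange(-85,-55,2.),[8.],48))
print('blank front?',prof('scene4.png','scene',np.arange(-30,0,2.),[8.],48))
print('blank y @-50',prof('scene4.png','scene',[-50.],np.arange(-26,24,2.),48)); print('blank y @-35',prof('scene4.png','scene',[-35.],np.arange(-26,24,2.),48))
E
```

```text
time_s: 11.5
position: [542.3, -205.5, 61.4]
ee_rot: [0.723, 0.691, -0.0, -0.001]
ft_force: [0.1, -1.0, -1.1]
opening: 18.9
grip_force: 60.1
t 11.5 tcp [ 542.3 -205.5   61.4] alpha 87.4 gauge -235.3 0.6 rel 0.1 F [ 0.1 -1.  -1.1] open 18.9 grip 60
turn 0.002 then d: 39.3 0.1 -0.6
stick nose x -85..-45 [125 128 132 111  75  36  12   5   2   2   3   4   3   3   2   2   2   3
   3   2]
blank rear [ 62  62  61  61  60  58  64  88 120 134 126 122 122 122 122]
blank front? [136 136 136 137 137 137 136 136 136 136 135 135 136 136 136]
blank y @-50 [114  91  71  65  63  69  95 114 120 119 117 117 118 118 119 119 120 122
 122 113  97  81  67  57  59]
blank y @-35 [115  97  79  67  68  76  87  93 100 106 120 125 125 129 130 124 128 128
 125 127 127 127 126 123 120]
```

```bash
python3 nudge.py '[[5,0,0,0,10],[5,0,0,0,10],[5,0,0,0,10],[5,0,0,0,10],[5,0,0,0,10],[5,0,0,0,10],[5,0,0,0,10],[4,0,0,0,10],[1.5,0,0,0,10],[0,0,0,0,10]]'; python3 go.py g -194.5 0.5 62 0; python3 - <<'E'
from prof import *
shot('scene','scene5.png'); shot('top','top5.png')
print('blank rear -45..-15',prof('scene5.png','scene',np.arange(-45,-15,2.),[8.],48))
print('front top view z48: 15..45',prof('top5.png','top',np.arange(15,45,2.),[0.],48),prof('top5.png','top',np.arange(15,45,2.),[10.],48))
a=cv2.imread('pics/top5.png')[190:250,290:400];b=cv2.imread('pics/scene5.png')[150:230,270:350]
cv2.imwrite('pics/c5.png',np.hstack([cv2.resize(a,(440,240),interpolation=cv2.INTER_CUBIC),cv2.resize(b,(240,240),interpolation=cv2.INTER_CUBIC)]))
E
```

```text
time_s: 12.55
position: [544.3, -165.9, 61.4]
ee_rot: [0.723, 0.69, -0.0, -0.0]
ft_force: [-0.3, 0.4, -0.8]
opening: 19.1
grip_force: 60.1
t 12.6 tcp [ 544.3 -165.9   61.4] alpha 87.3 gauge -195.6 0.5 rel 0.1 F [-0.3  0.4 -0.8] open 19.1 grip 60
turn 0.001 then d: 1.1 0.0 -0.6
blank rear -45..-15 [ 57  59  74  91 107 123 136 138 135 136 136 137 138 137 136]
front top view z48: 15..45 [124 124 124 124 124 124 125 124 124 125 126 125 126 126 126] [124 125 125 126 126 125 125 126 126 126 126 127 127 126 126]
```

View pics/c5.png

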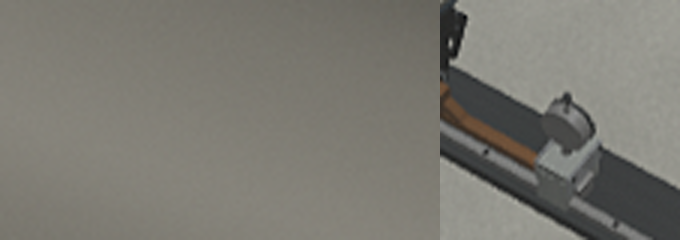

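The right half shows the blank's front just emerging from the bridge at about (582,188), so its middle is under the roller. I'll advance 1 mm and dwell.

```bash
python3 nudge.py '[[1,0,0,0,10],[0,0,0,0,10],[0,0,0,0,10],[0,0,0,0,10],[0,0,0,0,10],[0,0,0,0,10],[0,0,0,0,10],[0,0,0,0,10],[0,0,0,0,10],[0,0,0,0,10],[0,0,0,0,10],[0,0,0,0,10]]'|grep pos; python3 nudge.py '[[7,0,0,0,10],[8,0,0,0,10],[8,0,0,0,10],[8,0,0,0,10],[8,0,0,0,10],[8,0,0,0,10],[8,0,0,0,10],[8,0,0,0,10],[8,0,0,0,10],[8,0,0,0,10],[8,0,0,0,10],[8,0,0,0,10]]'; python3 go.py g -95 0.5 62 0
```

```text
position: [544.5, -165.4, 61.5]
time_s: 15.05
position: [549.0, -69.8, 61.5]
ee_rot: [0.724, 0.69, 0.0, 0.0]
ft_force: [-0.1, -1.9, -0.5]
opening: 19.0
grip_force: 60.1
t 15.1 tcp [549.  -69.8  61.5] alpha 87.3 gauge -99.4 0.5 rel 0.1 F [-0.1 -1.9 -0.5] open 19.0 grip 60
turn 0.001 then d: 4.4 -0.0 -0.5
```

```bash
python3 nudge.py '[[5,0,0,0,10],[5,0,0,0,10],[0,0,0,0,10],[-15,0,0,0,10],[-30,0,0,0,10],[-40,0,0,0,10],[-40,0,0,0,10],[-40,0,0,0,10],[-40,0,0,0,10],[-30,0,-15,0,10],[0,0,-25,0,10],[0,0,0,0,10]]'|grep pos; python3 go.py g -310 122 41.5 0
```

```text
position: [538.9, -298.1, 104.0]
t 16.2 tcp [ 538.9 -298.1  104. ] alpha 87.2 gauge -327.9 -0.5 rel -0.1 F [-0.6 -0.6 -0.6] open 19.3 grip 60
turn -0.001 then d: 17.9 -122.5 62.5
```

```bash
python3 nudge.py '[[6,-40,0,0,10],[6,-40,0,0,10],[6,-42.5,0,0,10],[0,0,20,0,10],[0,0,20,0,10],[0,0,14,0,10],[0,0,6,0,10],[0,0,2.5,0,10],[0,0,0,0,10]]'; python3 nudge.py '[[0,0,0,0,45],[0,0,0,0,45],[0,0,0,0,45],[0,0,-30,0,45],[0,0,-40,0,45],[0,0,-40,0,45],[0,0,-40,0,45],[0,0,0,0,45]]'|grep -E 'pos|ft'; python3 go.py g -310 122 41.5 -90; python3 - <<'E'
from prof import *
shot('scene','scene6.png')
print('blank x 60..150',prof('scene6.png','scene',np.arange(60,150,3.),[0.],48))
for x in (85,105,125): print('blank y -30..30',prof('scene6.png','scene',[float(x)],np.arange(-30,30,2.),48))
print('stick nose x -175..-125',prof('scene6.png','scene',np.arange(-175,-125,2.),[122.],14,True),prof('scene6.png','scene',[-170.],np.arange(104,140,2.),14,True))
E
```

```text
time_s: 17.15
position: [416.4, -271.5, 39.9]
ee_rot: [0.724, 0.69, -0.0, -0.0]
ft_force: [-6.0, 3.7, 22.1]
opening: 19.3
grip_force: 64.1
position: [418.6, -272.9, 193.5]
ft_force: [0.6, 0.2, -0.5]
t 17.9 tcp [ 418.6 -272.9  193.5] alpha 87.3 gauge -308.5 120.9 rel 0.1 F [ 0.6  0.2 -0.5] open 45.0 grip 0
turn 1.572 then d: -1.1 1.5 152.0
blank x 60..150 [ 61  61  61  60  61  93 130 120 117 117 118 118 117 117 118 118 119 119
 119 120 119 120 121 123 119  89  69  67  63  62]
blank y -30..30 [ 63  57  70  74  71  66  65  83 103 111 117 118 117 117 117 117 118 118
 119 120 123 116 102  82  67  58  59  61  62  63]
blank y -30..30 [124 121 110  95  77  65  68  83 104 119 127 121 117 117 118 118 118 119
 120 121 121 113  99  81  65  57  59  62  62  62]
blank y -30..30 [123 121 112  97  79  65  69  83 104 122 126 122 119 119 120 120 120 120
 121 122 121 112  92  74  58  57  60  62  62  63]
stick nose x -175..-125 [124 123 123 122 121 121 122 123 124 122 120 121 121 121 123 124 123 111
  71  36  21  12  11  13  13] [ 13  23  39  64  86 101 109 115 120 123 125 129 111  80  41  24  15  12]
```

```bash
python3 nudge.py '[[0,0,-25,0.15,72],[0,0,-25,0.15,72],[0,0,0,0.15,72],[0,0,0,0.15,72],[0,0,0,0.15,72],[0,0,0,0.15,72],[0,0,0,0.15,72],[0,0,0,0.15,72],[0,0,0,0.15,72],[0,0,0,0.15,72],[0,0,0,0.072,72],[0,0,0,0,72]]'|grep -E 'pos'; python3 go.py g 104 16 52 -90
```

```text
position: [416.5, -271.2, 237.9]
t 19.2 tcp [ 416.5 -271.2  237.9] alpha -2.8 gauge -306.9 123.2 rel -90.1 F [ 0.1 -0.3  0.1] open 71.8 grip 0
turn -0.001 then d: 107.2 -410.9 185.9
```

```bash
python3 nudge.py '[[11,-41,0,0,72],[11,-41,0,0,72],[11,-41,0,0,72],[11,-41,0,0,72],[11,-41,0,0,72],[11,-41,0,0,72],[11,-41,0,0,72],[10,-41,0,0,72],[10,-41,0,0,72],[10,-42,0,0,72],[0,0,0,0,72],[0,0,0,0,72]]'|grep -E 'pos'; python3 go.py g 104 16 52 -90
```

```text
position: [543.2, 134.6, 238.0]
t 20.4 tcp [543.2 134.6 238. ] alpha -2.5 gauge 104.5 16.0 rel -89.8 F [-0.5 -0.3 -0.1] open 72.0 grip 0
turn 0.004 then d: 0.0 0.5 186.0
```

```bash
python3 nudge.py '[[0,0.5,45,0.004,72],[0,0,45,0,72],[0,0,45,0,72],[0,0,30,0,72],[0,0,15,0,72],[0,0,6,0,72],[0,0,0,0,72]]'|grep -E 'pos|ft'; python3 nudge.py '[[0,0,0,0,50],[0,0,0,0,50],[0,0,0,0,50],[0,0,0,0,50],[0,0,-1,0,50],[0,0,-5,0,50],[0,0,-10,0,50],[0,0,0,0,50]]';python3 go.py g -130 11 75 -90
```

```text
position: [543.1, 132.5, 52.5]
ft_force: [-0.5, 0.1, 0.6]
time_s: 21.9
position: [544.3, 133.6, 70.6]
ee_rot: [1.0, -0.026, 0.001, -0.0]
ft_force: [-0.2, -0.1, -3.7]
opening: 57.1
grip_force: 64.8
t 21.9 tcp [544.3 133.6  70.6] alpha -3.0 gauge 103.5 14.9 rel -90.2 F [-0.2 -0.1 -3.7] open 57.1 grip 65
turn -0.004 then d: 3.9 233.5 -4.4
```

```bash
python3 nudge.py '[[0,0,-45,0,50],[0,0,-45,0,50],[0,0,-45,0,50],[0,0,-40,0,50],[0,0,0,0,50],[0,25,0,0,50],[0,42,0,0,50],[0,42,0,0,50],[0,42,0,0,50],[0,42,0,0,50],[0,40,0,0,50],[0,0,0,0,50]]'|grep -E 'pos|ft'; python3 nudge.py '[[0,0,45,0,50],[0,0,45,0,50],[0,0,45,0,50],[0,0,25,0,50],[0,0,0,0,50],[0,0,0,0,50]]'|grep -E 'pos|ft';python3 go.py g -130 11 70 -90; python3 - <<'E'
from h import *
shot('scene','scene7.png')
b=cv2.imread('pics/scene7.png')[130:230,220:340]; cv2.imwrite('pics/c7.png',cv2.resize(b,None,fx=5,fy=5,interpolation=cv2.INTER_CUBIC))
E
```

```text
position: [530.9, -103.4, 243.3]
ft_force: [0.1, 1.9, -4.0]
position: [531.3, -99.0, 84.2]
ft_force: [1.8, 0.9, -2.5]
t 23.7 tcp [531.3 -99.   84.2] alpha -3.0 gauge -129.4 16.7 rel -90.2 F [ 1.8  0.9 -2.5] open 57.5 grip 67
turn -0.004 then d: 5.7 0.6 14.2
```

View pics/c7.png

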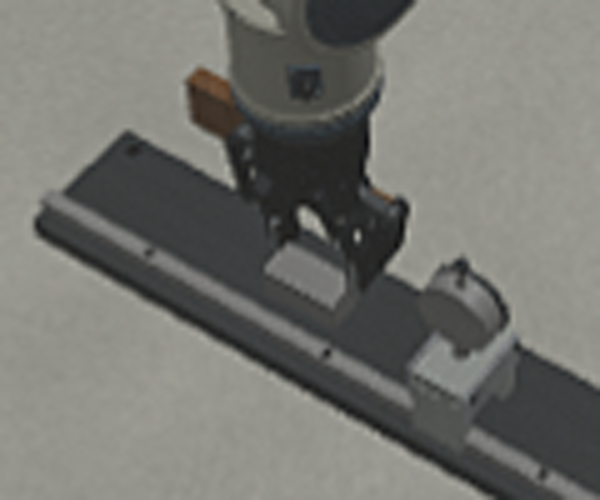

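The blank is held level by its ends, at about crop (310,275), over the plate and clear of the bridge. Now I'll roll it over the fence edge.

```bash
python3 nudge.py '[[5.7,0,10,0,50],[0,0,6,0,50],[0,0,0,0,50]]'|grep -E 'pos|ft'; python3 go.py g -130 11 64 -90; python3 nudge.py '[[0,0,2,0,50],[0,0,2,0,50],[0,0,0,0,50]]'|grep -E 'pos|ft'; python3 go.py g -130 16 58 -90
```

```text
position: [537.1, -99.5, 67.6]
ft_force: [-0.1, 0.1, -3.9]
t 24.1 tcp [537.1 -99.5  67.6] alpha -3.0 gauge -129.6 10.9 rel -90.2 F [-0.1  0.1 -3.9] open 57.0 grip 67
turn -0.004 then d: -0.1 0.4 3.6
position: [536.0, -99.5, 64.3]
ft_force: [-9.1, 0.3, 13.2]
t 24.4 tcp [536.  -99.5  64.3] alpha -3.0 gauge -129.7 12.0 rel -90.2 F [-9.1  0.3 13.2] open 57.1 grip 70
turn -0.004 then d: -4.0 0.3 6.3
```

```bash
python3 nudge.py '[[-2,0,2,0,50],[-2,0,2,0,50],[0,0,0,0,50]]'|grep -E 'pos|ft';  python3 nudge.py '[[-1.5,0,2,0,50],[-1,0,2,0,50],[0,0,0,0,50]]'|grep -E 'pos|ft'; python3 go.py g -130 18 52 -90
```

```text
position: [532.8, -99.4, 60.7]
ft_force: [-5.2, 1.0, 13.3]
position: [530.1, -99.2, 56.6]
ft_force: [-6.6, 1.2, 12.0]
t 24.9 tcp [530.1 -99.2  56.6] alpha -3.0 gauge -129.7 17.9 rel -90.2 F [-6.6  1.2 12. ] open 56.8 grip 71
turn -0.004 then d: -0.1 0.3 4.6
```

```bash
python3 nudge.py '[[0,0,2.5,0,50],[0,0,2,0,50],[0,0,0,0,50]]'|grep -E 'pos|ft';  python3 nudge.py '[[1.5,0,1,0,50],[1.5,0,1.5,0,50],[0,0,0,0,50]]'|grep -E 'pos|ft'; python3 go.py g -130 15 46 -90; python3 - <<'E'
from h import *
shot('scene','scene8.png')
b=cv2.imread('pics/scene8.png')[160:220,250:320]; cv2.imwrite('pics/c8.png',cv2.resize(b,None,fx=8,fy=8,interpolation=cv2.INTER_CUBIC))
E
```

```text
position: [529.1, -99.0, 52.0]
ft_force: [-11.7, -0.1, 16.6]
position: [530.7, -98.9, 50.0]
ft_force: [-24.3, 0.7, 36.2]
t 25.6 tcp [530.7 -98.9  50. ] alpha -3.0 gauge -129.4 17.3 rel -90.2 F [-24.3   0.7  36.2] open 57.1 grip 96
turn -0.004 then d: 2.3 0.6 4.0
```

View pics/c8.png

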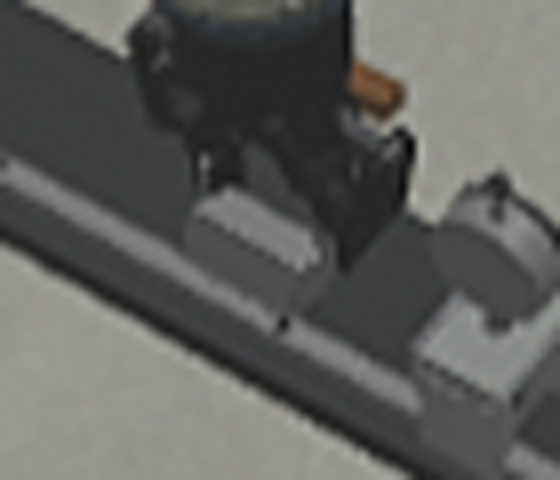

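The crop shows the blank tilted about 35–40°: a light face at (260,225) and the darker old underside facing the fence at (250,270). The roll is working, so I'll shift towards the fence with less downward push.

```bash
python3 nudge.py '[[1,0,-1,0,50],[1.5,0,0,0,50],[0,0,0,0,50]]'|grep -E 'pos|ft';  python3 nudge.py '[[1.5,0,0,0,50],[1.5,0,0,0,50],[0,0,0,0,50]]'|grep -E 'pos|ft'; python3 go.py g -130 15 46 -90
```

```text
position: [531.0, -98.8, 50.3]
ft_force: [-32.4, -2.9, 32.6]
position: [531.2, -98.7, 50.2]
ft_force: [-47.4, -6.7, 44.7]
t 26.2 tcp [531.2 -98.7  50.2] alpha -2.9 gauge -129.2 16.8 rel -90.2 F [-47.4  -6.7  44.7] open 57.4 grip 98
turn -0.003 then d: 1.8 0.8 4.2
```

```bash
python3 nudge.py '[[-3,0,-2,0,50],[-4,0,-3,0,50],[-5,0,0,0,50],[-5,0,0,0,50],[0,0,0,0,50]]'|grep -E 'pos|ft';  python3 nudge.py '[[0,0,2,0,50],[-1,0,1.5,0,50],[0,0,0,0,50]]'|grep -E 'pos|ft'; python3 go.py g -130 15 46 -90; python3 - <<'E'
from h import *
shot('scene','scene9.png')
E
```

```text
position: [521.4, -98.7, 54.8]
ft_force: [-1.2, 0.6, -3.5]
position: [521.1, -98.7, 51.2]
ft_force: [0.6, -0.2, -3.1]
t 27.0 tcp [521.1 -98.7  51.2] alpha -3.0 gauge -129.6 26.9 rel -90.2 F [ 0.6 -0.2 -3.1] open 57.1 grip 90
turn -0.004 then d: 11.9 0.4 5.2
```

```bash
python3 nudge.py '[[-2,0,2,0,50],[-2,0,2,0,50],[0,0,0,0,50]]'|grep -E 'pos|ft';  python3 nudge.py '[[-4,0,3,0,50],[-4,0,2.5,0,50],[0,0,0,0,50]]'|grep -E 'pos|ft'; python3 go.py g -130 15 46 -90
```

```text
position: [519.7, -98.8, 49.9]
ft_force: [0.7, 7.0, 42.9]
position: [512.3, -99.4, 44.5]
ft_force: [1.2, -4.1, 41.8]
t 27.6 tcp [512.3 -99.4  44.5] alpha -3.0 gauge -130.8 35.7 rel -90.2 F [ 1.2 -4.1 41.8] open 57.2 grip 96
turn -0.004 then d: 20.7 -0.8 -1.5
```

```bash
python3 nudge.py '[[-3,0,2.5,0,50],[-2.5,0,2.5,0,50],[0,0,0,0,50]]'|grep -E 'pos|ft'; python3 go.py g -130 15 46 -90;python3 - <<'E'
from prof import *
shot('scene','scene10.png')
for f in('scene9.png','scene10.png'):
  for z in (35,46): print(f,z,'y 60..-20',prof(f,'scene',[-130.],np.arange(60,-20,-2.),z))
E
```

```text
position: [505.2, -98.7, 38.2]
ft_force: [-0.7, -6.3, 15.6]
t 27.9 tcp [505.2 -98.7  38.2] alpha -3.0 gauge -130.4 42.8 rel -90.2 F [-0.7 -6.3 15.6] open 57.1 grip 81
turn -0.004 then d: 27.8 -0.4 -7.8
scene9.png 35 y 60..-20 [ 38  40  40  39  39  44  53  63  64  61  63  70  82 103 123 129 126 124
 122 122 123 124 121 108  89  76  73  75  76  76  75  75  76  76  74  68
  61  67  84 102]
scene9.png 46 y 60..-20 [ 44  44  43  41  41  40  39  43  49  55  59  62  61  56  61  81 107 123
 126 125 123 122 122 123 123 120 107  87  67  71  75  76  76  76  75  75
  75  74  70  66]
scene10.png 35 y 60..-20 [ 43  51  58  62  62  61  60  62  75  94 109 113 108  97  93  92  93  93
  93  92  91  91  91  91  93  96  94  83  69  62  61  61  62  61  60  59
  57  67  84 103]
scene10.png 46 y 60..-20 [ 38  39  45  56  66  65  63  62  61  61  64  73  87 101 113 111 100  91
  91  92  92  92  91  91  91  91  91  92  93  88  81  72  63  60  61  62
  62  62  60  61]
```

```bash
python3 nudge.py '[[-1.5,0,1.5,0,50],[0,0,0,0,50],[0,0,0,0,75],[0,0,0,0,75],[0,0,0,0,75],[0,0,-20,0,75],[0,0,-40,0,75],[0,0,-40,0,75],[-20,0,-40,0,75],[-45,0,0,0,75],[-40,0,0,0,75],[0,0,0,0,75]]'|grep -E 'pos|ft'; python3 go.py;python3 - <<'E'
from prof import *
shot('scene','scene11.png')
f='scene11.png'
for x in(-150.,-130.,-110.): print(x,'z50 y 60..-20',prof(f,'scene',[x],np.arange(60,-20,-2.),50))
for y in(20.,30.): print(y,'x -175..-85',prof(f,'scene',np.arange(-175,-85,3.),[y],50))
b=cv2.imread('pics/scene11.png')[140:220,230:340]; cv2.imwrite('pics/c11.png',cv2.resize(b,None,fx=6,fy=6,interpolation=cv2.INTER_CUBIC))
E
```

```text
position: [391.9, -90.9, 175.3]
ft_force: [0.3, -0.3, -0.1]
t 29.2 tcp [391.9 -90.9 175.3] alpha -3.0 gauge -128.0 156.3 rel -90.3 F [ 0.3 -0.3 -0.1] open 75.0 grip 0
-150.0 z50 y 60..-20 [144 145 145 141 133 106  78  60  59  61  62  63  63  64  63  63  63  63
  63  63  64  81 104 128 125 122 120 119 119 118 118 118 118 120 122 117
 101  81  69  64]
-130.0 z50 y 60..-20 [147 149 148 140 122  96  72  61  60  62  64  64  64  63  62  62  61  62
  61  61  73  87 101 114 121 122 120 118 118 118 117 117 118 120 119 113
  92  72  64  65]
-110.0 z50 y 60..-20 [149 149 148 145 139 112  81  62  60  61  63  63  63  62  62  62  62  63
  62  62  63  77  95 113 119 121 121 120 120 119 119 119 120 122 123 120
 107  84  70  66]
20.0 x -175..-85 [63 63 63 63 62 64 64 71 67 67 70 65 69 72 67 73 73 65 70 67 64 66 64 69
 69 65 61 63 62 63]
30.0 x -175..-85 [64 64 63 63 63 64 64 63 63 62 63 62 62 62 62 62 63 63 63 62 62 62 62 62
 62 63 62 63 62 62]
```

```bash
python3 - <<'E'
from prof import *
print('x -175..-85 step3',prof('scene11.png','scene',np.arange(-175,-85,3.),[5.],48))
E
python3 go.py g -130 23.4 80 -90; python3 nudge.py '[[40,0,0,0,72],[40,0,0,0,72],[40,0,25,0,72],[13,0,35,0,72],[0,0,15,0,72],[0,0,0,0,72],[0,0,0,0,72]]'|grep pos; python3 go.py g -130 23.4 54 -90
```

```text
x -175..-85 step3 [ 64  63  63  62  64  84 115 119 119 117 117 117 117 118 118 118 118 119
 118 118 119 119 120 123 124 100  76  71  70  64]
t 29.2 tcp [394.9 -91.7 175.6] alpha -3.0 gauge -128.7 153.3 rel -90.3 F [ 0.9  0.3 -0. ] open 74.9 grip 0
turn -0.005 then d: 129.9 1.3 95.6
position: [530.3, -99.2, 100.6]
t 29.9 tcp [530.3 -99.2 100.6] alpha -3.0 gauge -129.7 17.7 rel -90.2 F [-0.9  0.5  0.2] open 72.0 grip 0
turn -0.004 then d: -5.7 0.3 46.6
```

```bash
python3 nudge.py '[[-5.7,1,20,-0.004,72],[0,0,18,0,72],[0,0,8.5,0,72],[0,0,0,0,72],[0,0,0,0,72]]'|grep pos; python3 nudge.py '[[0,0,0,0,50],[0,0,0,0,50],[0,0,0,0,50],[0,0,0,0,50],[0,0,-3,0,50],[0,0,-10,0,50],[0,0,0,0,50]]'; python3 go.py g -130 18 71 -90
```

```text
position: [524.9, -100.1, 54.9]
time_s: 31.15
position: [524.9, -100.1, 68.3]
ee_rot: [1.0, -0.024, 0.001, 0.0]
ft_force: [0.9, 0.4, -3.6]
opening: 55.7
grip_force: 64.0
t 31.1 tcp [ 524.9 -100.1   68.3] alpha -2.8 gauge -130.8 23.1 rel -90.0 F [ 0.9  0.4 -3.6] open 55.7 grip 64
turn -0.000 then d: 5.1 -0.8 -2.7
```

```bash
python3 nudge.py '[[5,0,0,0,50],[5,0,0,0,50],[0,0,0,0,50],[-1,0,2,0,50],[-3,0,3,0,50],[0,0,0,0,50]]'|grep -E 'pos|ft'; python3 nudge.py '[[-3,0,4.5,0,50],[0,0,0,0,50]]'|grep -E 'pos|ft';python3 nudge.py '[[-2.5,0,4.5,0,50],[0,0,0,0,50]]'|grep -E 'pos|ft'; python3 go.py g -130 18 71 -90; python3 - <<'E'
from prof import *
shot('scene','scene12.png')
for z in(35,46): print(prof('scene12.png','scene',[-130.],np.arange(60,-20,-2.),z))
E
```

```text
position: [530.1, -100.1, 61.4]
ft_force: [0.0, 0.7, -3.4]
position: [527.0, -100.0, 57.0]
ft_force: [-0.2, 0.6, -2.3]
position: [526.8, -100.2, 55.3]
ft_force: [-4.2, 5.4, 44.4]
t 32.1 tcp [ 526.8 -100.2   55.3] alpha -2.8 gauge -130.8 21.2 rel -90.0 F [-4.2  5.4 44.4] open 55.8 grip 73
turn -0.000 then d: 3.2 -0.8 -15.7
[ 71  65  53  45  41  39  38  37  43  54  62  64  64  63  62  62  65  74
  92 113 126 124 121 120 119 119 119 119 118 119 120 121 110  93  75  67
  64  73  89 105]
[ 44  42  45  44  41  41  41  41  41  42  48  57  63  65  63  63  62  62
  61  62  72  92 110 119 122 122 120 119 119 119 118 118 119 120 117 111
 101  80  64  65]
```

```bash
python3 nudge.py '[[0,0,-9,0,50],[0,0,-9,0,50],[6,0,0,0,50],[6,0,0,0,50],[0,0,0,0,50],[0,0,3,0,50],[0,0,2,0,50],[0,0,0,0,50]]'|grep -E 'pos|ft'; python3 nudge.py '[[0,0,2,0,50],[-1,0,2,0,50],[0,0,0,0,50]]'|grep -E 'pos|ft'; python3 go.py g -130 18 71 -90
```

```text
position: [535.4, -100.3, 65.4]
ft_force: [-6.8, -0.2, 7.7]
position: [532.3, -100.0, 61.4]
ft_force: [-19.0, -2.8, 17.6]
t 33.3 tcp [ 532.3 -100.    61.4] alpha -2.8 gauge -130.4 15.7 rel -90.0 F [-19.   -2.8  17.6] open 55.9 grip 70
turn -0.000 then d: -2.3 -0.4 -9.6
```

```bash
python3 nudge.py '[[0,0,2,0,50],[-0.5,0,2,0,50],[0,0,0,0,50]]'|grep -E 'pos|ft'; python3 nudge.py '[[-1,0,2,0,50],[-1,0,2,0,50],[0,0,0,0,50]]'|grep -E 'pos|ft'; python3 go.py g -130 18 71 -90; python3 - <<'E'
from prof import *
shot('scene','scene13.png')
for z in(35,46): print(prof('scene13.png','scene',[-130.],np.arange(60,-30,-2.),z))
b=cv2.imread('pics/scene13.png')[150:220,240:320]; cv2.imwrite('pics/c13.png',cv2.resize(b,None,fx=7,fy=7,interpolation=cv2.INTER_CUBIC))
E
```

```text
position: [529.7, -99.8, 57.1]
ft_force: [-29.9, -5.5, 22.0]
position: [529.0, -99.7, 53.2]
ft_force: [-21.7, -2.5, 18.6]
t 33.9 tcp [529.  -99.7  53.2] alpha -2.8 gauge -130.3 19.0 rel -90.0 F [-21.7  -2.5  18.6] open 55.5 grip 85
turn -0.000 then d: 1.0 -0.3 -17.8
[ 44  46  46  45  42  41  40  39  40  45  51  58  62  64  63  62  60  60
  72  91 110 120 124 122 123 125 120 104  83  75  76  78  78  79  78  78
  77  77  77  80  91 106 116 116 108]
[ 42  42  43  43  44  43  43  42  41  40  41  44  51  59  64  65  64  64
  62  60  60  70  87 106 118 123 123 123 123 115 105  91  80  76  77  78
  78  78  77  77  76  75  80  89 102]
```

```bash
python3 nudge.py '[[-3,0,1,0,50],[-3,0,2,0,50],[-3,0,1.5,0,50],[0,0,0,0,50]]'|grep -E 'pos|ft'; python3 nudge.py '[[-3,0,1,0,50],[-3,0,1.5,0,50],[-3,0,1,0,50],[0,0,0,0,50]]'|grep -E 'pos|ft'; python3 go.py g -130 18 71 -90; python3 - <<'E'
from prof import *
shot('scene','scene14.png')
for z in(35,46): print(prof('scene14.png','scene',[-130.],np.arange(60,-30,-2.),z))
E
```

```text
position: [525.0, -100.0, 49.9]
ft_force: [-0.5, 2.4, 15.3]
position: [516.3, -99.8, 46.2]
ft_force: [2.7, -0.7, 8.6]
t 34.8 tcp [516.3 -99.8  46.2] alpha -2.8 gauge -131.0 31.6 rel -90.0 F [ 2.7 -0.7  8.6] open 55.6 grip 64
turn -0.000 then d: 13.6 -1.0 -24.8
[ 38  39  39  40  43  53  60  63  63  63  62  61  60  61  66  76  93 108
 111 106  99  94  92  91  92  92  91  91  91  91  91  92  92  90  81  65
  53  64  84 103 115 123 122 116 106]
[ 45  45  42  40  39  39  42  50  59  65  65  63  62  62  62  61  59  61
  72  85 100 108 109 100  93  91  92  92  92  91  91  91  91  91  93  93
  89  78  63  55  64  83 104 120 125]
```

```bash
python3 nudge.py '[[-3,0,2,0,50],[-3,0,2,0,50],[-3,0,1.5,0,50],[0,0,0,0,50]]'|grep -E 'pos|ft'; python3 nudge.py '[[-3,0,1.5,0,50],[-3,0,1,0,50],[-3,0,1,0,50],[0,0,0,0,50]]'|grep -E 'pos|ft'; python3 go.py g -130 18 71 -90; python3 - <<'E'
from prof import *
shot('scene','scene15.png')
for z in(35,46): print(prof('scene15.png','scene',[-130.],np.arange(70,-20,-2.),z))
E
```

```text
position: [506.1, -99.0, 40.3]
ft_force: [2.0, -0.8, 4.0]
position: [496.7, -98.5, 36.9]
ft_force: [0.0, -0.9, 5.6]
t 35.6 tcp [496.7 -98.5  36.9] alpha -2.8 gauge -130.6 51.3 rel -90.0 F [ 0.  -0.9  5.6] open 54.2 grip 62
turn -0.000 then d: 33.3 -0.6 -34.1
[ 38  69 105 142 139 121  91  69  61  67  82  95 106 110 110 110 110 110
 109 109 108 108 109 110 108 105  92  71  55  60  62  62  62  61  62  63
  63  62  61  61  60  58  67  85 103]
[ 38  35  31  34  69 102 127 133 123  95  68  53  60  75  89 102 109 111
 110 110 110 109 108 108 108 109 111 115 108  94  76  66  62  63  63  62
  62  63  64  64  63  63  62  60  62]
```

```bash
python3 nudge.py '[[-3,0,1,0,50],[-2,0,1,0,50],[0,0,0,0,75],[0,0,0,0,75],[0,0,0,0,75],[0,0,-20,0,75],[0,0,-40,0,75],[0,0,-40,0,75],[-20,0,-30,0,75],[-45,0,0,0,75],[-40,0,0,0,75],[0,0,0,0,75]]'|grep -E 'pos|ft'; python3 - <<'E'
from prof import *
shot('scene','scene16.png')
for x in(-150.,-130.,-110.):print(prof('scene16.png','scene',[x],np.arange(70,-20,-2.),50))
for y in (30.,38.): print(prof('scene16.png','scene',np.arange(-175,-85,3.),[y],50))
b=cv2.imread('pics/scene16.png')[130:220,220:340]; cv2.imwrite('pics/c16.png',cv2.resize(b,None,fx=6,fy=6,interpolation=cv2.INTER_CUBIC))
E
```

```text
position: [381.8, -91.8, 164.7]
ft_force: [0.2, -0.6, 0.2]
[144 143 143 144 145 145 145 144 140 134 122 114 114 117 118 118 116 115
 115 115 116 118 119 112  93  67  64  68  69  68  66  64  64  64  63  63
  63  63  63  63  63  64  63  62  61]
[144 145 144 144 145 147 149 147 139 124 110 104 110 117 117 118 117 116
 115 115 116 118 117 113 105  82  69  66  69  70  70  70  70  68  65  63
  62  63  63  63  63  64  63  62  60]
[146 146 147 147 148 148 149 146 142 137 126 115 113 116 117 118 117 116
 116 117 118 119 119 114  96  70  63  67  70  71  71  69  68  65  63  62
  62  62  63  63  63  63  63  62  61]
[ 64  64  63  61  64  82 108 118 117 116 115 115 116 116 116 116 116 117
 117 118 118 118 118 121 118  95  72  72  74  73]
[ 63  64  63  61  61  86 111 119 117 116 116 116 115 116 116 117 117 117
 117 117 116 117 117 119 118  95  68  71  67  62]
```

View pics/c16.png

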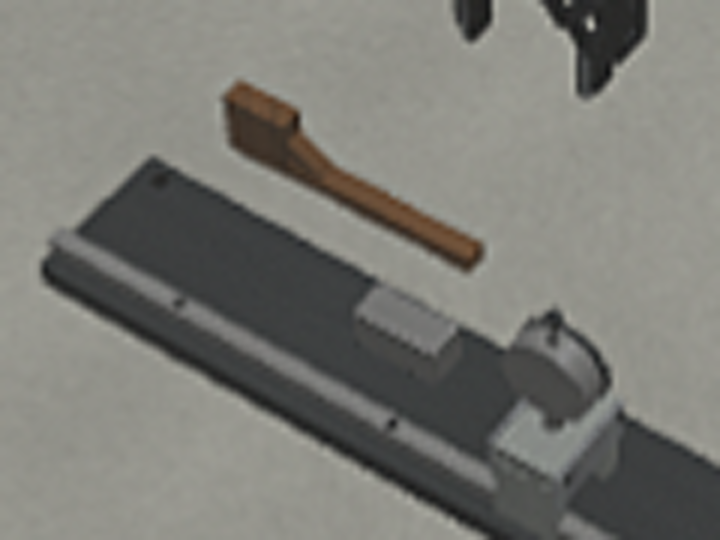

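The crop shows the blank flat on its new face at (410,325), near the robot-side edge of the plate and square to the fence. The stick lies undisturbed at (350,175). Next I'll slide the blank to the fence.

```bash
python3 go.py g -131 35 100 -90; python3 nudge.py '[[42,0,0,0,75],[42,0,20,0,75],[42,0,20,0,75],[0,0,20,0,75],[0,0,0,0,75],[0,0,0,0,75]]'|grep pos; python3 go.py g -131 35 46 -90
```

```text
t 36.9 tcp [384.8 -92.7 165. ] alpha -2.8 gauge -130.2 163.3 rel -90.1 F [ 0.7 -0.3  0.6] open 75.1 grip 0
turn -0.001 then d: 128.3 0.8 65.0
position: [512.8, -99.1, 104.8]
t 37.5 tcp [512.8 -99.1 104.8] alpha -2.8 gauge -130.5 35.2 rel -90.0 F [-0.1  0.3 -0.3] open 75.1 grip 0
turn -0.000 then d: 0.2 0.5 58.8
```

```bash
python3 nudge.py '[[0,0.5,25,0,75],[0,0,20,0,75],[0,0,14,0,75],[0,0,0,0,75],[0,0,0,0,50],[0,0,0,0,50],[0,0,0,0,50],[0,0,0,0,50],[0,0,-1.5,0,50],[0,0,0,0,50]]'; python3 nudge.py '[[8,0,0,0,50],[8,0,0,0,50],[8,0,0,0,50],[7,0,0,0,50],[0,0,0,0,50],[0,0,0,0,50]]'|grep -E 'pos|ft';python3 go.py g -131 -1 46 -90
```

```text
time_s: 38.5
position: [513.7, -100.0, 48.4]
ee_rot: [1.0, -0.024, 0.001, 0.0]
ft_force: [0.3, -0.4, -3.1]
opening: 58.5
grip_force: 65.3
position: [545.0, -101.5, 47.6]
ft_force: [1.4, -0.0, 0.3]
t 39.1 tcp [ 545.  -101.5   47.6] alpha -2.7 gauge -131.2 2.9 rel -90.0 F [ 1.4 -0.   0.3] open 58.6 grip 66
turn 0.000 then d: 3.9 -0.2 1.6
```

```bash
for i in 1 2; do :; done; python3 nudge.py '[[1.5,0,0,0,50],[1,0,0,0,50],[0,0,0,0,50]]'|grep -E 'pos|ft'; python3 nudge.py '[[1,0,0,0,50],[0.5,0,0,0,50],[0,0,0,0,50]]'|grep -E 'pos|ft'; python3 nudge.py '[[1,0,0,0,50],[0,0,0,0,50]]'|grep -E 'pos|ft'
```

```text
position: [545.9, -101.4, 47.6]
ft_force: [-4.1, -0.7, 6.2]
position: [547.3, -101.4, 47.6]
ft_force: [-4.8, 0.1, 6.7]
position: [548.3, -101.4, 47.6]
ft_force: [-3.5, 0.0, 6.4]
```

```bash
python3 nudge.py '[[1,0,0,0,50],[0,0,0,0,50]]'|grep -E 'pos|ft'; python3 nudge.py '[[1,0,0,0,50],[0,0,0,0,50]]'|grep -E 'pos|ft'
```

```text
position: [549.3, -101.5, 47.6]
ft_force: [-3.8, 0.8, 6.9]
position: [550.3, -101.5, 47.6]
ft_force: [-5.0, 0.5, 7.7]
```

```bash
python3 nudge.py '[[1,0,0,0,50],[0,0,0,0,50]]'|grep -E 'pos|ft'; python3 nudge.py '[[0.7,0,0,0,50],[0,0,0,0,50]]'|grep -E 'pos|ft'; python3 go.py;  python3 - <<'E'
from prof import *
shot('scene','scene17.png')
for x in(-150.,-140.,-120.,-112.):print(prof('scene17.png','scene',[x],np.arange(20,-40,-2.),50))
E
```

```text
position: [550.4, -101.5, 47.6]
ft_force: [-9.7, -0.6, 12.4]
position: [550.5, -101.5, 47.6]
ft_force: [-12.2, -0.7, 14.8]
t 40.7 tcp [ 550.5 -101.5   47.6] alpha -2.7 gauge -131.0 -2.6 rel -90.0 F [-12.2  -0.7  14.8] open 58.7 grip 68
[ 40  47  62  81  98 112 121 120 118 117 116 115 116 116 117 118 114 100
  78  63  65  69  79  96 113 122 122 117 103  85]
[ 37  35  40  56  83 109 120 122 119 117 115 114 114 115 117 120 119 105
  84  69  66  68  84 101 116 122 125 120 108  92]
[ 45  44  42  40  39  44  59  84 110 127 122 119 117 117 118 118 113 101
  81  67  65  73  86 104 118 125 122 117 104  86]
[ 48  48  48  45  41  39  37  36  35  52  77 105 116 121 121 119 114 104
  87  67  60  70  81  99 115 123 124 120 108  91]
```

```bash
python3 nudge.py '[[0.5,0,0,0,75],[0,0,0,0,75],[0,0,0,0,75],[0,0,-20,0,75],[0,0,-40,0,60],[0,0,-40,0,50],[0,0,0,0,50]]'|grep -E 'pos'; python3 nudge.py '[[0,0,0,-0.15,50],[0,0,0,-0.15,50],[0,0,0,-0.15,50],[0,0,0,-0.15,50],[0,0,0,-0.15,50],[0,0,0,-0.15,50],[0,0,0,-0.15,50],[0,0,0,-0.15,50],[0,0,0,-0.15,50],[0,0,0,-0.15,50],[0,0,0,-0.07,50],[0,0,0,0,50]]'|grep -E 'pos|ee'; python3 go.py g -310 121 40.5 0; python3 - <<'E'
from prof import *
shot('scene','scene18.png')
print('nose x -175..-125',prof('scene18.png','scene',np.arange(-175,-125,2.),[122.],14,True))
for x in(-170.,-220.):print('y 100..144',prof('scene18.png','scene',[x],np.arange(100,144,2.),14,True))
for x in(-150.,-112.):print('blank y',prof('scene18.png','scene',[x],np.arange(20,-40,-2.),50))
print('blank x',prof('scene18.png','scene',np.arange(-175,-85,3.),[0.],50))
E
```

```text
position: [555.9, -102.4, 152.1]
position: [553.3, -101.7, 147.1]
ee_rot: [0.724, 0.69, -0.0, -0.0]
t 42.6 tcp [ 553.3 -101.7  147.1] alpha 87.3 gauge -131.1 -5.4 rel 0.0 F [0.1 0.2 0. ] open 50.1 grip 0
turn 0.000 then d: -178.9 -126.4 106.6
nose x -175..-125 [123 122 122 122 123 124 124 124 123 123 122 123 124 124 124 125 125 114
  71  35  21  14  12  14  14]
y 100..144 [ 14  13  15  24  40  67  93 110 115 117 119 122 126 131 114  82  41  24
  13  10  12  12]
y 100..144 [ 8 15 22 31 43 51 43 29 13 11 11 12  7  5  5  9 12 12 10  9 10  8]
blank y [ 61  62  68  80  96 111 120 120 119 117 116 115 114 115 117 118 113  98
  76  61  64  70  80  96 113 122 123 118 103  85]
blank y [ 61  60  67  80  95 110 120 120 119 118 117 116 116 117 118 117 111  98
  82  68  65  72  83 100 115 124 125 120 107  90]
blank x [ 63  62  61  60  62  86 114 118 116 116 116 116 116 116 116 116 117 117
 117 117 117 117 117 119 120 102  70  70  70  62]
```

```bash
python3 nudge.py '[[-35,-25.5,0,0,50],[-35,-25.5,0,0,50],[-35,-25.5,0,0,50],[-35,-25.5,15,0,50],[-35,-25.5,25,0,50],[0,0,15,0,50],[0,0,0,0,50]]'|grep -E 'pos'; python3 go.py g -307.3 122.5 41 0
```

```text
position: [416.1, -270.5, 91.0]
t 43.4 tcp [ 416.1 -270.5   91. ] alpha 86.9 gauge -306.3 123.5 rel -0.3 F [0.8 0.2 0.2] open 49.6 grip 0
turn -0.006 then d: -1.0 1.0 50.0
```

```bash
python3 nudge.py '[[-1,1,20,-0.006,50],[0,0,18,0,50],[0,0,12,0,50],[0,0,0,0,50],[0,0,0,0,10],[0,0,0,0,10],[0,0,0,0,10],[0,0,0,0,10],[0,0,-30,0,10],[0,0,-30,0,10],[0,0,0,0,10]]'; python3 go.py g -334 -0.5 61.5 0
```

```text
time_s: 44.5
position: [419.9, -272.5, 105.8]
ee_rot: [0.722, 0.692, 0.0, 0.003]
ft_force: [0.5, 0.3, -0.3]
opening: 18.9
grip_force: 59.0
t 44.5 tcp [ 419.9 -272.5  105.8] alpha 87.5 gauge -308.1 119.7 rel 0.3 F [ 0.5  0.3 -0.3] open 18.9 grip 59
turn 0.005 then d: -25.9 120.2 44.3
```

```bash
python3 nudge.py '[[-9,40,0,0.005,10],[-9,40,0,0,10],[-8,40,0,0,10],[0,0,0,0,10],[0,0,12,0,10],[0,0,12,0,10],[0,0,8,0,10],[0,0,5,0,10],[0,0,0,0,10]]'|grep -E 'ft'; python3 go.py g -334 -0.5 61.5 0; python3 - <<'E'
from prof import *
shot('scene','scene19.png')
print('nose x -190..-150',prof('scene19.png','scene',np.arange(-190,-150,2.),[0.],35,True))
for x in (-180.,-240.): print('y',prof('scene19.png','scene',[x],np.arange(-20,24,2.),35,True))
E
```

```text
ft_force: [0.5, 1.2, 0.4]
t 45.4 tcp [ 536.3 -302.7   64.5] alpha 87.2 gauge -332.6 1.9 rel -0.0 F [0.5 1.2 0.4] open 19.0 grip 59
turn -0.000 then d: -1.4 2.4 3.0
nose x -190..-150 [121 119 119 118 117 117 118 120 124 126  95  39  15   6   3   2   2   3
   2   2]
y [  4   6  10  15  41  69  91 102 111 115 117 119 122 124 123  98  61  31
  21  19  14   9]
y [  3   4   6  22  49  71  89 108 115 117 117 119 121 123 115  98  71  42
  27  20  14   9]
```

```bash
python3 nudge.py '[[4,1,1,0,10],[6,1,0.7,0,10],[8,0,0,0,10],[8,0,0,0,10],[8,0,0,0,10],[8,0,0,0,10],[8,0,0,0,10],[8,0,0,0,10],[8,0,0,0,10],[8,0,0,0,10],[8,0,0,0,10],[0,0,0,0,10]]'|grep -E 'ft'; python3 go.py g -194 -0.5 61.5 0; python3 - <<'E'
from prof import *
shot('scene','scene20.png')
print('nose x -100..-60',prof('scene20.png','scene',np.arange(-100,-60,2.),[2.],35,True))
print('blank rear',prof('scene20.png','scene',np.arange(-100,-60,2.),[4.],50))
for x in (-70.,-45.): print('blank y',prof('scene20.png','scene',[x],np.arange(20,-30,-2.),50))
E
```

```text
ft_force: [0.2, 0.2, -0.8]
t 46.6 tcp [ 542.9 -219.8   63.7] alpha 87.3 gauge -249.5 -0.7 rel 0.0 F [ 0.2  0.2 -0.8] open 19.0 grip 59
turn 0.001 then d: 55.5 -0.2 2.2
nose x -100..-60 [123 125 122 110  60  22   8   2   2   2   3   4   3   3   3   3   3   2
   2   4]
blank rear [ 63  64  63  62  62  62  64  72  98 118 121 120 119 118 118 118 118 118
 117 118]
blank y [ 60  60  64  77  96 113 118 119 118 117 115 114 114 115 117 119 116 101
  77  62  64  71  86 103 116]
blank y [ 58  54  59  77  97 111 118 119 117 116 116 116 115 116 119 122 119 104
  83  69  64  72  84  99 115]
```

```bash
python3 nudge.py '[[6,0,1,0,10],[6,0,0.5,0,10],[6,0,0,0,10],[6,0,0,0,10],[6,0,0,0,10],[6,0,0,0,10],[6,0,0,0,10],[6,0,0,0,10],[5,0,0,0,10],[2.5,0,0,0,10],[0,0,0,0,10],[0,0,0,0,10]]'|grep -E 'ft'; python3 go.py g -193.6 -0.5 61.5 0
```

```text
ft_force: [0.4, -3.9, 15.4]
t 47.9 tcp [ 546.9 -166.6   63.3] alpha 87.2 gauge -196.2 -2.1 rel -0.0 F [ 0.4 -3.9 15.4] open 19.2 grip 61
turn -0.000 then d: 2.6 -1.6 1.8
```

```bash
python3 nudge.py '[[1,-1,-1.5,0,10],[1.5,0,0,0,10],[0,0,0,0,10]]'|grep -E 'ft'; python3 go.py g -193.6 -0.5 61.5 0; python3 nudge.py '[[0,0,0,0,10],[0,0,0,0,10],[0,0,0,0,10],[0,0,0,0,10],[0,0,0,0,10],[0,0,0,0,10],[0,0,0,0,10],[0,0,0,0,10],[0,0,0,0,10],[0,0,0,0,10],[0,0,0,0,10],[0,0,0,0,10]]' | grep -E 'ft|pos'; python3 - <<'E'
from prof import *
shot('scene','scene21.png')
print('blank rear side',prof('scene21.png','scene',np.arange(-50,-10,2.),[4.],50))
E
```

```text
ft_force: [1.4, -2.3, -0.4]
t 48.2 tcp [ 544.9 -163.    63.7] alpha 87.2 gauge -192.8 0.1 rel -0.0 F [ 1.4 -2.3 -0.4] open 18.9 grip 59
turn -0.000 then d: -0.8 0.6 2.2
position: [544.8, -163.1, 63.8]
ft_force: [0.5, -0.9, -0.9]
blank rear side [ 63  61  61  59  64  78  95 109 126 140 140 137 136 137 137 136 136 136
 135 135]
```

```bash
python3 nudge.py '[[7,0,0,0,10],[8,0,0,0,10],[8,0,0,0,10],[8,0,0,0,10],[8,0,0,0,10],[8,0,0,0,10],[8,0,0,0,10],[8,0,0,0,10],[8,0,0,0,10],[8,0,0,0,10],[8,0,0,0,10],[8,0,0,0,10]]'| grep -E 'ft|pos'; python3 nudge.py '[[5,0,0,0,10],[3,0,0,0,10],[0,0,0,0,10],[-15,0,0,0,10],[-30,0,0,0,10],[-40,0,0,0,10],[-40,0,0,0,10],[-40,0,0,0,10],[-40,0,0,0,10],[-30,0,-15,0,10],[0,0,-25,0,10],[0,0,0,0,10]]'|grep pos; python3 go.py g -308 122 43.5 0; python3 - <<'E'
from prof import *
shot('scene','scene22.png')
print('blank x 50..150',prof('scene22.png','scene',np.arange(50,150,3.),[0.],50))
for x in (85.,120.): print('blank y',prof('scene22.png','scene',[x],np.arange(20,-30,-2.),50))
E
```

```text
position: [549.5, -67.6, 63.8]
ft_force: [0.5, -1.4, 0.2]
position: [539.1, -297.9, 106.3]
t 51.9 tcp [ 539.1 -297.9  106.3] alpha 87.1 gauge -327.8 -0.6 rel -0.1 F [-0.4  0.8  0. ] open 18.9 grip 59
turn -0.002 then d: 19.8 -122.6 62.8
blank x 50..150 [ 62  62  61  61  62  62  60  59  73 113 118 116 114 115 115 116 115 115
 116 115 116 116 116 116 117 117 118 121 109  74  67  63  62  64]
blank y [ 60  60  66  79  97 113 120 119 118 116 115 114 115 115 117 120 110  90
  67  65  67  70  74  74  65]
blank y [ 59  57  70  88 105 115 121 119 119 118 116 116 116 118 119 121 108  86
  64  65  66  73  86 102 116]
```

```bash
python3 nudge.py '[[6,-40,0,0,10],[6,-40,0,0,10],[6,-42.5,0,0,10],[0,0,20,0,10],[0,0,20,0,10],[0,0,14,0,10],[0,0,6,0,10],[0,0,2.5,0,10],[0,0,0,0,10],[0,0,0,0,10]]'; python3 nudge.py '[[0,0,0,0,45],[0,0,0,0,45],[0,0,0,0,45],[0,0,0,0,45],[0,0,-30,0,45],[0,0,-40,0,45],[0,0,-40,0,45],[0,-30,-40,0,45],[0,-40,0,0,45],[0,-40,0,0,45],[0,0,0,0,45],[0,0,0,0,45]]'|grep -E 'pos|ft'; python3 - <<'E'
from prof import *
shot('scene','scene23.png'); shot('top','top23.png')
a=cv2.imread('pics/scene23.png'); b=cv2.imread('pics/scene0.png')
d=cv2.absdiff(a,b).max(2)>35; n,l,s,c=cv2.connectedComponentsWithStats(d.astype(np.uint8))
for i in range(1,n):
    if s[i,4]>15: print(s[i],c[i].round())
print('nose',prof('scene23.png','scene',np.arange(-175,-125,2.),[122.],14,True)); 
for x in(-160.,-220.): print(prof('scene23.png','scene',[x],np.arange(100,144,2.),14,True))
print('grip top z50',prof('scene23.png','scene',np.arange(-350,-260,3.),[122.],50,True))
E
python3 go.py
```

```text
time_s: 52.9
position: [416.0, -270.6, 42.2]
ee_rot: [0.724, 0.69, -0.0, -0.001]
ft_force: [-9.8, 2.8, 31.3]
opening: 19.1
grip_force: 66.1
position: [306.8, -266.0, 191.5]
ft_force: [0.8, 0.5, 0.2]
[205   0  25  12 144] [216.   5.]
[ 254    0   48  111 2470] [274.  50.]
[334   0  27  50 481] [346.  26.]
[363   0  35  37 793] [381.  15.]
[402  40   5  18  29] [404.  49.]
[ 333   54   95   80 3539] [380.  98.]
[373 101  12  19 106] [378. 109.]
[257 143  28  24 332] [270. 153.]
[284 164  19  20 146] [294. 173.]
[276 176  18  10  97] [284. 181.]
[329 214  18  14 125] [337. 221.]
nose [120 121 121 122 122 121 120 121 121 119 119 120 121 122 123 123 120 112
  82  44  22  13  13  14  15]
[ 13  12  12  19  28  40  72  94 108 113 118 121 122 125 123 100  62  29
  14  11  11  12]
[ 13  12  12  19  28  39  69  95 115 117 118 120 121 125 130  99  61  22
  15  13  13  13]
grip top z50 [ 14  15  13  10  11  15  46  97 128 120 116 115 117 119 116 116 117 115
 112 114 117 116 112 104  96  68  43  21  19  13]
t 54.2 tcp [ 307.9 -266.2  191.3] alpha 87.3 gauge -307.2 231.9 rel 0.0 F [0.3 1.  0.3] open 44.9 grip 0
```

```bash
python3 -c "from plant import manip, grab_frame, calibration, close_job; print(close_job())"
```

```text
the job is handed in; nothing more can be done
None
```

The job is handed in at 54 s of the 72 s limit. The blank was gauged on both faces with a stop of over a second at the roller each time, and it now lies on its second face on the far side, against the fence. The stick lies flat on the bench clear of the bridge, and a before/after picture shows nothing else moved. The first quarter-turn try fell back to the original face, so I did it again before the second gauging.

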